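# Call the apprentice and show which ink goes in which well

## Task

Press the white call button on the stone slab all the way down and let it go, then show the apprentice what to pour: point with the fingertips from two to three centimetres above the cap of the square ink bottle and stay there for two seconds, then do the same above the middle of the palette's only square well. Point at no other bottle or well, not even going low over one in passing, and neither touch the bottles and palette nor disturb anything else on the bench. Finish with the hand raised well clear, at least 20 cm above the slab.

Things in the scene. Friction and masses are not known exactly. Their poses are not given: they have to be found in the camera images.
- call (a joint): call button's travel: 0 up, 0.006 m fully down; springs back up by itself when let go; fully down takes 4 N
- call_top (a point): centre of the top face of the call button (it moves with the button; 22 mm above the slab when up): the single white round push button (34 mm across) standing in a low round grey housing, 50 mm across and 12 mm high, fixed to the stone slab; pressed straight down
- ink_square_top (a point): centre of the cap's top of the SQUARE ink bottle, 68 mm above the slab; z up. Brown glass body 50 x 50 mm in plan and 48 mm high, round black cap 28 mm across
- ink_square: the square ink bottle (see its top); origin at the centre of its underside, z up; loose, about 0.16 kg
- ink_round_top (a point): cap top of the small round ink bottle: same glass and same black cap, also 68 mm high, but a round body 48 mm across; a distractor
- ink_round: the small round ink bottle; origin at the centre of its underside; loose
- ink_tall_top (a point): cap top of the tall slim round ink bottle, 90 mm high, body 38 mm across, same glass and cap; a distractor
- ink_tall: the tall ink bottle; origin at the centre of its underside; loose
- ink_wide_top (a point): cap top of the low wide round ink jar, 48 mm high, body 62 mm across, wide black cap 56 mm; a distractor
- ink_wide: the wide ink jar; origin at the centre of its underside; loose
- palette: white porcelain palette, a block 110 x 110 x 20 mm lying loose on the slab at any yaw, four wells 12 mm deep in a 2 x 2 pattern 52 mm apart; origin at the centre of its underside, z up, x and y along its sides; about 0.5 kg
- palette_hole3 (a point): centre of the mouth of the palette's only SQUARE well (36 x 36 mm), level with the palette's top, 20 mm above the slab; z up
- palette_hole0 (a point): mouth centre of a round well (36 mm across), the one across the diagonal from the square well
- palette_hole1 (a point): mouth centre of a round well (36 mm across), next to the square well
- palette_hole2 (a point): mouth centre of a round well (36 mm across), next to the square well
- weight: small brass paperweight with a knob, 36 mm across and 34 mm high, on the slab; origin under its centre; bystander
- mug: blue ceramic mug, 72 mm across and 75 mm high, left of the slab; origin under its centre; bystander
- dish: green plastic plate, 170 mm across and 22 mm high, left of the slab; origin under its centre; bystander
- bar: brass bar 190 x 28 x 16 mm lying right of the slab; origin under its centre; bystander
- mallet: hammer with a dark wooden handle, about 260 mm long and 26 mm thick, lying right of the slab, its origin near mid-length; its x axis runs from handle to head; bystander
- waterjar: glass water jar with two brushes standing in it, 80 mm across, 115 mm high (brushes to about 205 mm), right of the slab; bystander

How it is judged:
By the outcome, as a careful person would: the job done as asked, in the order asked, and still so for the second after the job is handed in, with the robot touching nothing.
It also fails if it takes over 51 s, if anything falls off the work surface, if the arm or the gripper's body presses on something with over 40 N, if the wrist force passes 120 N, or if a joint passes its speed limit or range.

## Robot

A 6-joint arm with a two-finger parallel gripper is mounted at the origin on the work surface. World frame = base frame: x ahead of the robot, y to its left, z up, the work surface at z = 0. Lengths are in m, angles in rad, forces in N, time in s.
With the tool pointing down it reaches from about 0.3 to 0.875 m from the base axis. Payload 6.4 kg.
Tool frame: the origin (TCP) lies between the finger pads, 19 mm behind the fingertips; this is the grasp point; z points along the fingers, y is the line along which they close (so a half turn about z gives the same grasp; the last joint's range is limited). The gripper opens to 85 mm and grips with 20 to 120 N. Pads are 22 mm wide; open, the fingers measure 114 mm over their backs; the gripper's body (76 mm by 85 mm) begins 54 mm behind the grasp point. The pads swing forward as they close: fully open they stand 13 mm farther back than shut.
Start: joints at [0.944, 0.181, 1.607, -0, 1.354, -0.206], TCP at [0.235, 0.525, 0.25] pointing down, gripper open.
Joint ranges: [-2.99, 2.99], [-0.89, 2.07], [0.3, 2.58], [-1.14, 4.28], [0, 2.63], [-3.12, 3.12]. Speed limits (rad/s): [2.57, 2.57, 3.01, 3.14, 3.14, 3.14].

## Interface

Orientations are given as a unit quaternion [x, y, z, w].
In Python, from plant import env, vision gives the robot as it stands.
- The arm moves only by the shell command python3 -m creep 'ROWS' [FORCE]. ROWS is text: rows parted by semicolons, each of 7 numbers parted by spaces: the turn, a rotation vector about the tool's x, y, z in degrees, then the shift along the tool's x, y, z in m, then the finger opening in m, from 0 to 0.0854. In form: ax ay az tx ty tz hand; .... A call has 1 to 12 rows; each row is the pose to reach, as a shift and turn from the pose commanded when the call began, along the tool's axes at that moment; what a row does not reach only later rows make up. A row lasts 1/8 s, in which the tool goes at most 62.5 mm and 10.7 degrees, less where a joint would pass 70% of its speed; a pose out of reach is approached as far as the arm can. A call with a gripper value outside its range is refused whole. The fingers move at their own pace and stop on an object; FORCE is the grip in N (left out, the last holds). Time passes only in rows, so rows that repeat a pose let the fingers close. It gives the time, the measured TCP pose, the force, the opening and the grip force at its end, in the units of the state.
- env.observe(): the state, without advancing time (a new reading comes with each control period).
- vision.grab_frame(name): name is "scene" or "side" or "wrist"; returns a dict with "pixels" (480x640x3 uint8, red, green, blue), "fx", "fy", "cx", "cy" (pixels), "R" (3x3) and "t" (3): a world point X has camera coordinates R X + t. Camera axes: x right, y down, z forward; pixel columns grow to the right and rows downward; lengths in m; the calibration is good to about 2 mm. A picture is of the moment at which its call begins. There is no depth.
- env.hand_in(): hands the job in; it is judged then, once.
The state is a dict: "time_s": time; "q": joint angles; "dq": joint speeds; "joint_torque": joint torques, N m; "position": TCP position; "ee_rot": TCP orientation; "wrist_force": force on the tool from outside, world axes, zero at the start; "ft_torque": the same for the moment, N m; "width": finger opening in m; "gripper_force": force on a finger pad.
Only numpy, scipy, OpenCV 4.12 (cv2) and the standard library are available. Lean on these libraries where they do the work, as an engineer would, in place of code of your own. Each camera call takes 0.05 s, during which the arm holds its last target. There are 200 camera calls.

## Working session

There is one attempt and no reset: what is moved stays moved. The work goes in short steps, Python scripts to look and compute and a shell command to move; the robot and the scene stay as the last step left them, time stands still between calls to the robot, and variables do not carry over. Pictures are saved under pics/ and viewed, at most 10 in all, crops included, and the job is handed in when it is done.

```bash
mkdir -p pics
python3 - <<'E'
from plant import env, vision
import cv2,pickle
s=env.observe();print({k:s[k] for k in('time_s','position','ee_rot','width','wrist_force')})
for n in("scene","side","wrist"):
    f=vision.grab_frame(n);cv2.imwrite(f"pics/{n}0.png",f["pixels"][:,:,::-1]);pickle.dump(f,open(n+"0.pkl","wb"))
    print(n,f["fx"],f["cx"],f["cy"],-f["R"].T@f["t"],f["R"][2])
E
```

```text
{'time_s': 0.0, 'position': array([0.23456364, 0.52441741, 0.24910742]), 'ee_rot': array([ 2.08834152e-01,  9.77950693e-01, -7.90134141e-04, -3.38698288e-04]), 'width': 0.08521840891593599, 'wrist_force': array([-0.64322467,  0.68970074, -0.85458816])}
scene 483.69087972282836 320.5344942462617 242.38787703555926 [1.28055092 0.29721815 0.98755216] [-0.59426443 -0.26676557 -0.75873969]
side 501.8320813370314 311.1690149414136 247.01001321884962 [0.14096972 0.87835842 1.17631342] [ 0.28651677 -0.62135611 -0.72926313]
wrist 351.837272512963 315.9438221175695 242.55550365535768 [0.16338794 0.55547172 0.37290641] [ 0.27523165 -0.12409297 -0.95333545]
```

View pics/scene0.png

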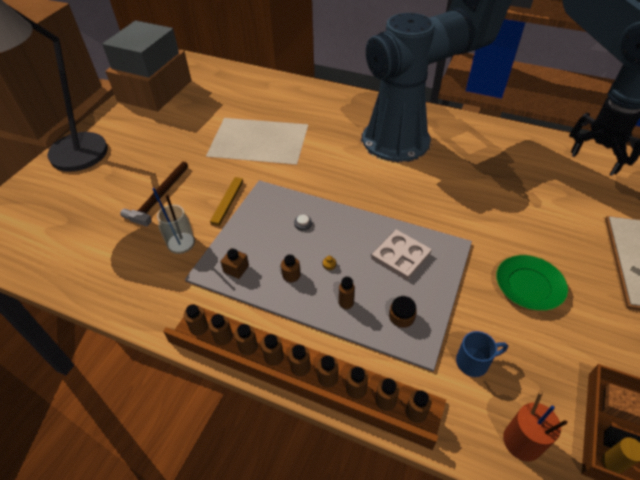

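View pics/side0.png

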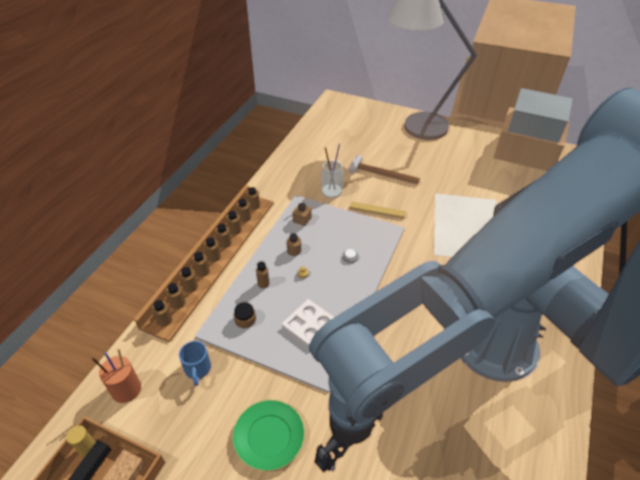

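The scene view shows the button at about (303,221), the palette at (402,254) and four bottle caps: probably square (234,254), round (290,261), tall (346,284) and wide (403,304). The side view shows the button at (350,255), the caps at (303,207), (294,238), (262,267) and (244,312), and the palette at (310,325). I'll enlarge these areas to tell the shapes apart.

```bash
cat > h.py <<'E'
import numpy as np, cv2, pickle
def ray(f,u,v):
    c=-f["R"].T@f["t"]; d=f["R"].T@np.array([(u-f["cx"])/f["fx"],(v-f["cy"])/f["fy"],1]); return c,d/np.linalg.norm(d)
def plane(f,u,v,z):
    c,d=ray(f,u,v); return c+d*(z-c[2])/d[2]
def tri(f,p,g,q):
    c,d=ray(f,*p);e,k=ray(g,*q)
    s=np.linalg.lstsq(np.c_[d,-k],e-c,rcond=None)[0]
    a,b=c+d*s[0],e+k*s[1]; return (a+b)/2,np.linalg.norm(a-b)
E
python3 - <<'E'
from h import *
f=pickle.load(open("scene0.pkl","rb"));g=pickle.load(open("side0.pkl","rb"))
for n,p,q in(("button",(303,220),(350,255)),("sq",(233,254),(303,207)),("round",(290,260),(294,238)),("tall",(346,283),(262,267)),("wide",(403,304),(244,312)),("weight",(329,261),(304,271)),("jar",(172,220),(332,178))):print(n,*tri(f,p,g,q))
a=f["pixels"];b=g["pixels"]
c=lambda i,x,y,w,h,k:cv2.resize(i[y:y+h,x:x+w],(w*k,h*k),interpolation=cv2.INTER_CUBIC)
m=np.vstack([np.hstack([c(a,215,210,100,75,4),c(a,355,215,100,75,4)]),np.hstack([c(b,270,185,100,75,4),c(b,260,285,100,75,4)])])
cv2.imwrite("pics/m0.png",m[:,:,::-1])
E
```

```text
button [ 0.46952835 -0.11856862  0.02493049] 0.0026809306725141613
sq [ 0.67461287 -0.21448635  0.06805641] 0.006549421648048247
round [ 0.63986801 -0.07460167  0.06973108] 0.00517124900312643
tall [0.66552665 0.08140177 0.08805524] 0.0028036085940389864
wide [0.64958984 0.21744208 0.05415793] 0.002792080963470314
weight [ 5.73087844e-01 -1.96031133e-04  2.43999636e-02] 0.006487492896845791
jar [ 0.64488587 -0.40504802  0.07052591] 0.017467066249991406
```

View pics/m0.png

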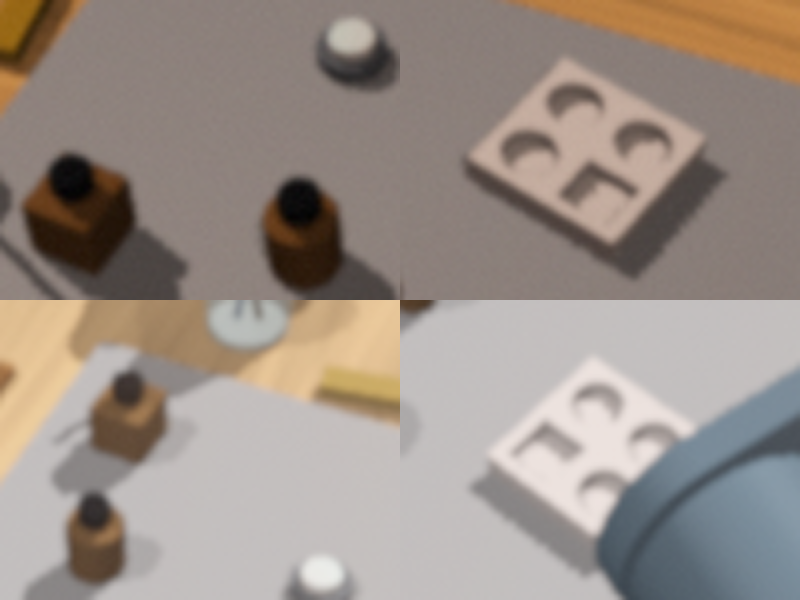

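The square bottle is the one at scene (233,254). The square well is at scene (405,263) and side (296.5,321). Next I move above the button with the fingers shut and look from there.

```bash
python3 - <<'E'
from h import *
f=pickle.load(open("scene0.pkl","rb"));g=pickle.load(open("side0.pkl","rb"))
print("well",*tri(f,(405,263),g,(296.5,321)))
P=[plane(f,u,v,.022)[:2] for u,v in((396.75,229.25),(431.5,248.75),(408.25,276.25),(372,254.5))]
print(np.array(P),[np.linalg.norm(P[i]-P[i-1]) for i in range(4)])
c=np.mean(P,0);print(c, c+26/55*(P[2]-c))
E
python3 -m creep '0 0 0 -0.24 -0.25 0 0; 0 0 0 -0.24 -0.25 0 0; 0 0 0 -0.24 -0.25 0 0;0 0 0 -0.24 -0.25 0 0;0 0 0 -0.24 -0.25 0 0;0 0 0 -0.24 -0.25 0 0;0 0 0 -0.477 -0.492 0.05 0;0 0 0 -0.477 -0.492 0.05 0;0 0 0 -0.477 -0.492 0.05 0;0 0 0 -0.477 -0.492 0.05 0;0 0 0 -0.477 -0.492 0.05 0;0 0 0 -0.477 -0.492 0.05 0'
```

```text
well [0.51328846 0.17993406 0.03421238] 0.008797417102417441
[[0.40399404 0.12889502]
 [0.4353734  0.2321559 ]
 [0.54359509 0.20175224]
 [0.51190481 0.09623744]] [np.float64(0.11274418868296439), np.float64(0.10792346720730735), np.float64(0.11241137434375889), np.float64(0.11017099152913946)]
[0.47371684 0.16476015] [0.50675019 0.18224732]
time_s: 1.65
position: [0.4696, -0.1221, 0.1993]
ee_rot: [0.21, 0.978, -0.0, -0.0]
wrist_force: [-0.8, 0.7, -0.6]
width: -0.0
gripper_force: 0.0
```

Run:
```python
from plant import vision
from h import *
for n in("wrist","scene","side"):
    f=vision.grab_frame(n);pickle.dump(f,open(n+"1.pkl","wb"))
    cv2.imwrite(f"pics/{n}1.png",f["pixels"][:,:,::-1])
```

```text
(no output)
```

View pics/wrist1.png

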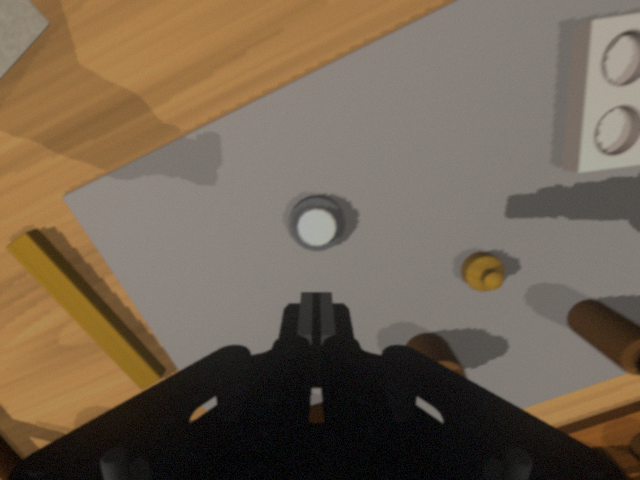

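View pics/side1.png

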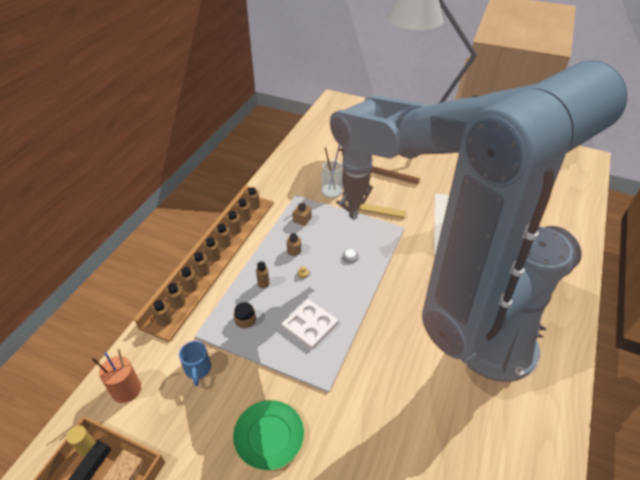

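The wrist view shows the button at (316,229), just ahead of the shut fingertips at (316,293). The side view now shows the whole palette around (310,323). I'll get positions from masks.

Run:
```python
from h import *
F={n:pickle.load(open(n+"1.pkl","rb")) for n in("wrist","scene","side")}
def blob(f,box,fn,name):
    x,y,w,h=box; im=f["pixels"][y:y+h,x:x+w]; hsv=cv2.cvtColor(im,cv2.COLOR_RGB2HSV)
    m=fn(im.astype(int),hsv.astype(int)).astype(np.uint8)*255
    cs=cv2.findContours(m,cv2.RETR_EXTERNAL,cv2.CHAIN_APPROX_NONE)[0]; c=max(cs,key=cv2.contourArea)
    M=cv2.moments(c); print(name,"area",M["m00"],"bbox",np.add(cv2.boundingRect(c),(x,y,0,0)))
    return np.array([M["m10"]/M["m00"]+x,M["m01"]/M["m00"]+y]),c+[x,y]
otsu=lambda im,h:h[...,2]>cv2.threshold(h[...,2].astype(np.uint8),0,255,cv2.THRESH_OTSU)[0]
w,_=blob(F["wrist"],(280,190,70,70),otsu,"bw");s,_=blob(F["scene"],(290,208,26,22),otsu,"bs");d,_=blob(F["side"],(338,244,24,22),otsu,"bd")
print(w,s,d)
for a,p,b,q in(("wrist",w,"side",d),("wrist",w,"scene",s),("scene",s,"side",d)):print(a,b,*tri(F[a],p,F[b],q))
for n,p in(("wrist",w),("scene",s),("side",d)):print(n,plane(F[n],*p,.022))
# palette
for n,box in(("scene",(360,220,85,70)),("side",(275,295,70,55))):
    f=F[n];hsv=cv2.cvtColor(f["pixels"],cv2.COLOR_RGB2HSV);x,y,ww,hh=box
    p=f["pixels"][y:y+hh,x:x+ww].astype(int);print(n,p[3,3],p[hh//2,ww//2-12])
    c0,c=blob(f,box,otsu,n+" pal"); hl=cv2.convexHull(c.astype(np.int32))
    for e in range(2,12):
        ap=cv2.approxPolyDP(hl,e*.7,True)[:,0]
        if len(ap)<=4:break
    print(ap.tolist());P=np.array([plane(f,*a,.022)[:2] for a in ap]);print(P.round(3).tolist(),np.linalg.norm(P-np.roll(P,1,0),axis=1),P.mean(0))
# cap of the square bottle
for n,box in(("scene",(218,240,32,24)),("side",(292,196,22,18))):
    dark=lambda im,h:im.max(2)<(55 if n=="scene" else 85)
    c0,c=blob(F[n],box,dark,n+" cap");print(c0,plane(F[n],*c0,.068-.008+.002))
```

```text
bw area 1684.5 bbox [280 190  70  70]
bs area 358.0 bbox [290 208  26  22]
bd area 483.0 bbox [338 244  24  22]
[306.22736717 230.6212526 ] [301.67039106 215.60800745] [349.5 254.5]
wrist side [ 0.47538324 -0.13514802  0.00921602] 0.0012661834227399205
wrist scene [ 0.46683069 -0.12708437  0.03615462] 0.008813099323965365
scene side [ 0.46830279 -0.11889422  0.03437216] 0.008691366928629946
wrist [ 0.47162333 -0.13336582  0.022     ]
scene [ 0.45431789 -0.12878019  0.022     ]
side [ 0.47236974 -0.12413382  0.022     ]
scene [147 136 131] [208 184 171]
scene pal area 4217.5 bbox [360 220  85  70]
[[444, 220], [444, 289], [420, 289], [360, 258], [360, 220]]
[[0.323, 0.238], [0.548, 0.292], [0.57, 0.239], [0.534, 0.072], [0.409, 0.026]] [0.22846446 0.23145507 0.05779757 0.17080977 0.13335   ] [0.47681285 0.17326716]
side [207 204 204] [207 197 193]
side pal area 2400.5 bbox [282 295  63  55]
[[344, 295], [344, 349], [314, 349], [282, 324], [309, 295]]
[[0.429, 0.03], [0.363, 0.197], [0.435, 0.23], [0.549, 0.193], [0.522, 0.071]] [0.10124694 0.18001456 0.07942112 0.11882946 0.1246791 ] [0.45966058 0.14418075]
scene cap area 93.5 bbox [228 249  11  13]
[232.96078431 255.15864528] [ 0.67614499 -0.21253551  0.062     ]
side cap area 27.0 bbox [299 204   6   7]
[301.42592593 206.92592593] [ 0.68243499 -0.22311611  0.062     ]
```

Otsu let the slab in, so I'll use brighter thresholds for the whites.

```bash
python3 - <<'E'
from h import *
F={n:pickle.load(open(n+"1.pkl","rb")) for n in("wrist","scene","side")}
def blob(f,box,k):
    x,y,w,h=box; g=f["pixels"][y:y+h,x:x+w].min(2).astype(float); bg=np.median(np.r_[g[0],g[-1]]); t=bg+k*(np.percentile(g,98)-bg)
    cs=cv2.findContours((g>t).astype(np.uint8),cv2.RETR_EXTERNAL,cv2.CHAIN_APPROX_NONE)[0]; c=max(cs,key=cv2.contourArea)
    M=cv2.moments(c);print("bg",bg,"t",t,"bbox",np.add(cv2.boundingRect(c),(x,y,0,0)))
    return np.array([M["m10"]/M["m00"]+x,M["m01"]/M["m00"]+y]),c+[x,y]
B={n:blob(F[n],b,.5)[0] for n,b in(("wrist",(285,195,65,60)),("scene",(290,208,26,26)),("side",(338,244,24,24)))}
for a,b in(("wrist","side"),("wrist","scene"),("scene","side")):print(a,b,*tri(F[a],B[a],F[b],B[b]))
for n,p in B.items():print(n,p,plane(F[n],*p,.022))
E
python3 - <<'E'
from h import *
F={n:pickle.load(open(""+n+"1.pkl","rb")) for n in("scene","side")}
c=lambda i,x,y,w,h,k:cv2.resize(i[y:y+h,x:x+w],(w*k,h*k),interpolation=cv2.INTER_CUBIC)
m=np.hstack([c(F["side"]["pixels"],270,290,80,65,5),c(F["side"]["pixels"],280,190,80,65,5)])
cv2.imwrite("pics/m1.png",m[:,:,::-1])
E
```

```text
bg 121.0 t 144.5 bbox [298 210  37  35]
bg 130.0 t 158.75 bbox [297 215  11   8]
bg 203.0 t 223.5 bbox [346 249   9   8]
wrist side [ 0.47002002 -0.12290678  0.03390113] 0.0015279790589710412
wrist scene [ 0.46984543 -0.1217991   0.02913641] 0.003440336613208815
scene side [ 0.47128896 -0.12060121  0.03328455] 0.004668132029776769
wrist [315.83609478 227.06075183] [ 0.47215026 -0.12424369  0.022     ]
scene [302.13392857 218.41964286] [ 0.46357552 -0.12315271  0.022     ]
side [350.02222222 252.3       ] [ 0.47424928 -0.13345154  0.022     ]
```

View pics/m1.png

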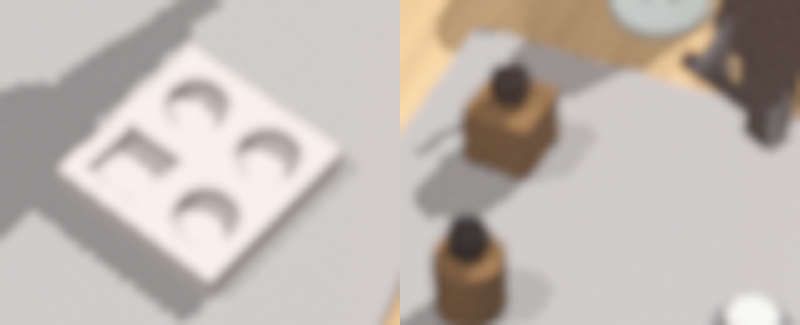

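The button measures (0.470, -0.122) with its top at z≈0.032, so the slab is about 10 mm thick. The hand is already over it, so I go down carefully and feel for contact. The palette corners in the side view are (281.6,324), (308.6,299), (338.6,320) and (312.4,346.4).

```bash
python3 -m creep '0 0 0 0 0 0.05 0;0 0 0 0 0 0.1 0;0 0 0 0 0 0.135 0;0 0 0 0 0 0.138 0;0 0 0 0 0 0.138 0;0 0 0 0 0 0.138 0'
python3 - <<'E'
from h import *
F={n:pickle.load(open(n+"1.pkl","rb")) for n in("scene","side")}
C={"scene":((372,254.5),(396.75,229.25),(431.5,248.75),(408.25,276.25)),"side":((312.4,346.4),(281.6,324),(308.6,299),(338.6,320))}
# pair by position: scene left=+x/-y
for n in C:
  for z in(.02,.03,.034):
    P=np.array([plane(F[n],*p,z)[:2] for p in C[n]]);print(n,z,P.round(3).tolist(),np.linalg.norm(P-np.roll(P,1,0),axis=1).round(4),P.mean(0).round(4))
p,q=(232.8,253),(302.2,205.2);print("cap",*tri(F["scene"],p,F["side"],q))
for z in(.068,.078):print(plane(F["scene"],*p,z),plane(F["side"],*q,z))
E
```

```text
time_s: 2.55
position: [0.4707, -0.1194, 0.0639]
ee_rot: [0.209, 0.978, -0.0, 0.002]
wrist_force: [-0.3, -0.4, 0.2]
width: -0.0002
gripper_force: 0.0
scene 0.02 [[0.51, 0.096], [0.402, 0.129], [0.434, 0.232], [0.542, 0.202]] [0.1104 0.113  0.1081 0.1126] [0.472  0.1645]
scene 0.03 [[0.518, 0.098], [0.411, 0.13], [0.442, 0.233], [0.55, 0.203]] [0.1093 0.1118 0.107  0.1115] [0.4804 0.1659]
scene 0.034 [[0.521, 0.099], [0.415, 0.131], [0.446, 0.233], [0.553, 0.203]] [0.1088 0.1113 0.1066 0.111 ] [0.4837 0.1664]
side 0.02 [[0.443, 0.223], [0.55, 0.192], [0.518, 0.083], [0.411, 0.116]] [0.1116 0.1114 0.1136 0.1113] [0.4806 0.1536]
side 0.03 [[0.441, 0.229], [0.547, 0.198], [0.514, 0.09], [0.409, 0.123]] [0.1106 0.1104 0.1126 0.1103] [0.4777 0.1598]
side 0.034 [[0.439, 0.231], [0.545, 0.2], [0.513, 0.093], [0.408, 0.125]] [0.1102 0.1101 0.1122 0.11  ] [0.4765 0.1624]
cap [ 0.67684105 -0.21275134  0.07596378] 0.007647785156787431
[ 0.6742054  -0.21304386  0.068     ] [ 0.68074492 -0.22582884  0.068     ]
[ 0.68079932 -0.20749483  0.078     ] [ 0.67587468 -0.21586607  0.078     ]
```

```bash
python3 -m creep '0 0 0 0 0.002 0.004 0;0 0 0 0 0.002 0.006 0;0 0 0 0 0.002 0.008 0;0 0 0 0 0.002 0.010 0;0 0 0 0 0.002 0.012 0;0 0 0 0 0.002 0.012 0'; python3 -m creep '0 0 0 0 0 0.002 0;0 0 0 0 0 0.004 0;0 0 0 0 0 0.004 0'
```

```text
time_s: 3.3
position: [0.4701, -0.1173, 0.0499]
ee_rot: [0.209, 0.978, 0.0, -0.0]
wrist_force: [-0.6, 0.3, 1.9]
width: 0.0001
gripper_force: 1.2
time_s: 3.68
position: [0.4702, -0.1173, 0.0466]
ee_rot: [0.209, 0.978, -0.0, -0.0]
wrist_force: [-3.5, 2.2, 10.9]
width: -0.0001
gripper_force: 5.4
```

Contact came at about z=0.050 and the force is now 10.9 N, so the button has bottomed out. I'll press 1 mm further to be sure, then rise and go high toward the square bottle.

```bash
python3 -m creep '0 0 0 0 0 0.001 0;0 0 0 0 0 0.001 0;0 0 0 0 0 0.001 0'; python3 -m creep '0 0 0 0 0 -0.01 0;0 0 0 0 0 -0.05 0;0 0 0 0 0 -0.1 0;0 0 0 0 0 -0.16 0;0 0 0 0 0 -0.17 0;0 0 0 0 0 -0.17 0;0 0 0 0 0 -0.17 0'
```

```text
time_s: 4.05
position: [0.4703, -0.1173, 0.0464]
ee_rot: [0.209, 0.978, -0.0, -0.0]
wrist_force: [-8.0, 3.6, 21.0]
width: -0.0001
gripper_force: 10.1
time_s: 4.92
position: [0.469, -0.1167, 0.213]
ee_rot: [0.209, 0.978, 0.0, -0.002]
wrist_force: [-0.3, -0.3, -0.4]
width: -0.0003
gripper_force: 0.0
```

```bash
python3 -m creep '0 0 0 -0.06 0 0 0;0 0 0 -0.12 0 0 0;0 0 0 -0.18 -0.002 0 0;0 0 0 -0.229 -0.002 0.0 0;0 0 0 -0.229 -0.002 0.0 0;0 0 0 -0.229 -0.002 0.0 0;0 0 0 -0.229 -0.002 0.0 0'
python3 - <<'E'
from plant import vision
from h import *
for n in("wrist","side"):
    f=vision.grab_frame(n);pickle.dump(f,open(n+"2.pkl","wb"));cv2.imwrite(f"pics/{n}2.png",f["pixels"][:,:,::-1])
f=pickle.load(open("wrist2.pkl","rb"));X=f["R"]@np.array([.677,-.212,.0794])+f["t"];print(X[:2]/X[2]*f["fx"]+[f["cx"],f["cy"]])
E
```

```text
time_s: 5.8
position: [0.6773, -0.2119, 0.2147]
ee_rot: [0.209, 0.978, 0.0, -0.001]
wrist_force: [-0.7, 0.0, -0.0]
width: -0.0002
gripper_force: 0.0
[316.70787396 236.96387385]
```

View pics/wrist2.png

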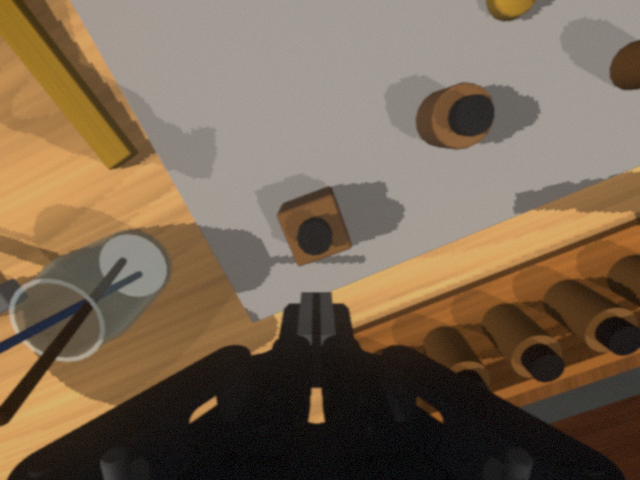

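The square body's cap is at (315,236), within 2 px of the predicted (317,237), so I lower to 25 mm above it and dwell.

```bash
python3 -m creep '0 0 0 0 0 0.03 0;0 0 0 0 0 0.06 0;0 0 0 0 0 0.085 0;0 0 0 0 0 0.091 0;0 0 0 0 0 0.091 0;0 0 0 0 0 0.091 0;0 0 0 0 0 0.091 0;0 0 0 0 0 0.091 0'
```

```text
time_s: 6.9
position: [0.6786, -0.2128, 0.1247]
ee_rot: [0.209, 0.978, -0.0, 0.001]
wrist_force: [-0.9, -0.0, -0.0]
width: -0.0002
gripper_force: 0.0
```

Run:
```python
from plant import vision
from h import *
f=vision.grab_frame("wrist");cv2.imwrite("pics/w3.png",f["pixels"][:,:,::-1])
X=f["R"]@np.array([.677,-.212,.0794])+f["t"];print(X[:2]/X[2]*f["fx"]+[f["cx"],f["cy"]])
```

```text
[317.64904696 283.10195391]
```

View pics/w3.png

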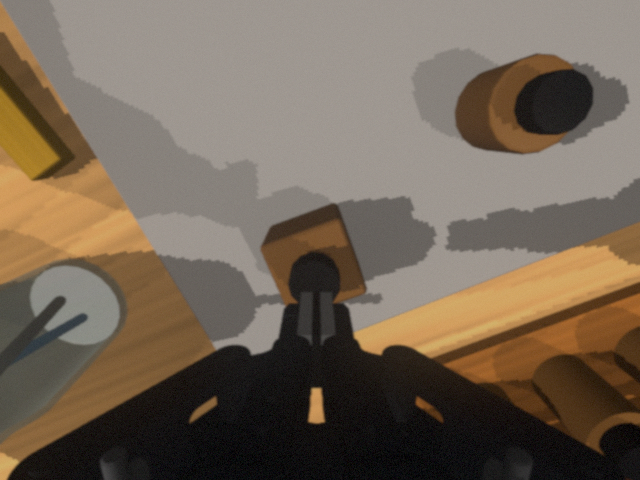

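The cap sits under the fingertips, centre about (315,280) against a predicted (318,283), so it is within 2 mm. I make a tiny correction and dwell.

```bash
python3 -m creep '0 0 0 0.001 -0.001 0.001 0;0 0 0 0.001 -0.001 0.001 0;0 0 0 0.001 -0.001 0.001 0;0 0 0 0.001 -0.001 0.001 0;0 0 0 0.001 -0.001 0.001 0;0 0 0 0.001 -0.001 0.001 0;0 0 0 0.001 -0.001 0.001 0;0 0 0 0.001 -0.001 0.001 0;0 0 0 0.001 -0.001 0.001 0;0 0 0 0.001 -0.001 0.001 0;0 0 0 0.001 -0.001 0.001 0;0 0 0 0.001 -0.001 0.001 0'; python3 -m creep '0 0 0 0 0 0 0;0 0 0 0 0 0 0;0 0 0 0 0 0 0;0 0 0 0 0 0 0;0 0 0 0 0 0 0;0 0 0 0 0 0 0;0 0 0 0 0 0 0;0 0 0 0 0 0 0;0 0 0 0 0 0 0;0 0 0 0 0 0 0;0 0 0 0 0 0 0;0 0 0 0 0 0 0'
```

```text
time_s: 8.45
position: [0.677, -0.2131, 0.123]
ee_rot: [0.209, 0.978, 0.0, -0.0]
wrist_force: [1.2, -0.2, -0.3]
width: -0.0003
gripper_force: 0.0
time_s: 9.95
position: [0.677, -0.2131, 0.123]
ee_rot: [0.209, 0.978, -0.0, -0.0]
wrist_force: [-0.1, -0.5, -0.2]
width: 0.0002
gripper_force: 0.0
```

The hand held 2-3 cm above the cap for 3 s. Next it goes up, over and above the well.

```bash
python3 -m creep '0 0 0 0 0 -0.06 0;0 0 0 0 0 -0.12 0;0 0 0 0 0 -0.127 0;0 0 0 0.311 0.292 -0.127 0;0 0 0 0.311 0.292 -0.127 0;0 0 0 0.311 0.292 -0.127 0;0 0 0 0.311 0.292 -0.127 0;0 0 0 0.311 0.292 -0.127 0;0 0 0 0.311 0.292 -0.127 0;0 0 0 0.311 0.292 -0.127 0;0 0 0 0.311 0.292 -0.127 0;0 0 0 0.311 0.292 -0.127 0'
python3 -m creep '0 0 0 0 0 0.04 0;0 0 0 0 0 0.08 0;0 0 0 0 0 0.08 0;0 0 0 0 0 0.08 0'
python3 - <<'E'
from plant import vision
from h import *
f=vision.grab_frame("wrist");pickle.dump(f,open("w4.pkl","wb"));cv2.imwrite("pics/w4.png",f["pixels"][:,:,::-1])
for z in(.0314,.0194):
    X=f["R"]@np.array([.512,.181,z])+f["t"];print(X[:2]/X[2]*f["fx"]+[f["cx"],f["cy"]])
E
```

```text
time_s: 11.45
position: [0.5123, 0.1803, 0.2495]
ee_rot: [0.208, 0.978, -0.0, -0.0]
wrist_force: [0.6, 0.1, -0.1]
width: 0.0002
gripper_force: 0.0
time_s: 11.95
position: [0.5136, 0.1796, 0.1712]
ee_rot: [0.21, 0.978, 0.0, 0.001]
wrist_force: [0.6, -1.4, 0.1]
width: 0.0001
gripper_force: 0.0
[317.61695513 232.7120292 ]
[317.53160458 228.61914604]
```

View pics/w4.png

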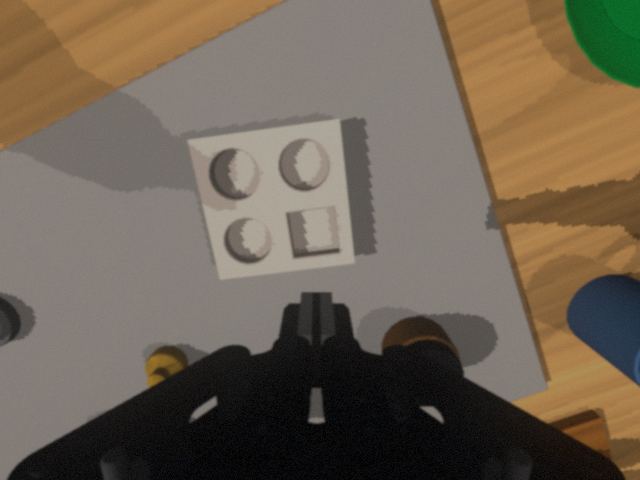

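The square well's mouth centre is at (314,232), 4 px (about 3 mm) left of the predicted (318,233). I shift 2 mm, lower to 25 mm above the well and dwell.

```bash
python3 -m creep '0 0 0 0 -0.002 0.03 0;0 0 0 0 -0.002 0.06 0;0 0 0 0 -0.002 0.085 0;0 0 0 0 -0.002 0.0945 0;0 0 0 0 -0.002 0.0945 0;0 0 0 0 -0.002 0.0945 0;0 0 0 0 -0.002 0.0945 0'; python3 -m creep '0 0 0 0 0 0 0;0 0 0 0 0 0 0;0 0 0 0 0 0 0;0 0 0 0 0 0 0;0 0 0 0 0 0 0;0 0 0 0 0 0 0'
python3 - <<'E'
from plant import vision
from h import *
f=vision.grab_frame("wrist");cv2.imwrite("pics/w5.png",f["pixels"][120:420,150:500,::-1])
E
```

```text
time_s: 12.88
position: [0.5125, 0.1787, 0.0767]
ee_rot: [0.209, 0.978, 0.0, 0.001]
wrist_force: [0.4, -0.1, 1.0]
width: 0.0001
gripper_force: 0.0
time_s: 13.62
position: [0.5116, 0.1786, 0.0754]
ee_rot: [0.209, 0.978, -0.0, -0.0]
wrist_force: [-0.6, -0.9, -0.4]
width: -0.0002
gripper_force: 0.0
```

View pics/w5.png

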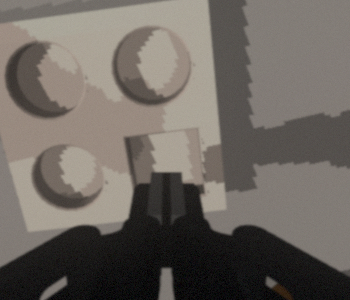

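The fingertips are centred over the square well: mouth about x 125-200 in the crop, fingertips at x 166. I dwell, then raise the hand clear.

```bash
python3 -m creep '0 0 0 0 0 0 0;0 0 0 0 0 0 0;0 0 0 0 0 0 0;0 0 0 0 0 0 0;0 0 0 0 0 0 0;0 0 0 0 0 0 0;0 0 0 0 0 0 0;0 0 0 0 0 0 0;0 0 0 0 0 0 0;0 0 0 0 0 0 0;0 0 0 0 0 0 0;0 0 0 0 0 0 0'; python3 -m creep '0 0 0 0 0 0 0;0 0 0 0 0 0 0;0 0 0 0 0 0 0;0 0 0 0 0 0 0;0 0 0 0 0 0 0;0 0 0 0 0 0 0;0 0 0 0 0 0 0;0 0 0 0 0 0 0'
python3 -m creep '0 0 0 0 0 -0.06 0;0 0 0 0 0 -0.12 0;0 0 0 0 0 -0.18 0;0 0 0 0 0 -0.23 0;0 0 0 0 0 -0.25 0;0 0 0 0 0 -0.25 0;0 0 0 0 0 -0.25 0;0 0 0 0 0 -0.25 0;0 0 0 0 0 -0.25 0;0 0 0 0 0 -0.25 0'
python3 -c "
from plant import env
s=env.observe();print(s['position'],abs(s['dq']).max());print(env.hand_in())"
```

```text
time_s: 15.18
position: [0.5116, 0.1786, 0.0755]
ee_rot: [0.209, 0.978, -0.0, 0.0]
wrist_force: [-0.4, -0.8, -0.3]
width: -0.0001
gripper_force: 0.0
time_s: 16.18
position: [0.5116, 0.1786, 0.0755]
ee_rot: [0.209, 0.978, -0.0, -0.0]
wrist_force: [-0.0, 0.6, -0.0]
width: 0.0
gripper_force: 0.0
time_s: 17.42
position: [0.5114, 0.1786, 0.3249]
ee_rot: [0.209, 0.978, -0.0, -0.0]
wrist_force: [-0.0, 0.8, -0.2]
width: 0.0005
gripper_force: 0.0
[0.51143136 0.17859652 0.32493201] 0.0050349438136004995
the job is handed in; nothing more can be done
None
```

I pressed the call button to its stop and released it, pointed for about 3 s each from about 25 mm above the square bottle's cap and then the square well, raised the fingertips about 29 cm above the slab, and handed the job in at 17.4 s; no verdict was returned.

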